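Open the braced spares jar

ROBOT

A 6-joint arm with a two-finger parallel gripper is mounted at the origin on a cart in front of the work surface, level with it; the furniture and walls round the work are solid. World frame = base frame: x ahead of the robot, y to its left, z up, the work surface at z = 0. Lengths are in m, angles in degrees, forces in N, time in s.
With the tool pointing down it reaches from about 0.25 to 0.725 m from the base axis. Payload 9.7 kg.
Tool frame: the origin (TCP) lies at the very end of the fingers, on their centre line; the grasp point (between the pads) lies 19 mm behind it; z points along the fingers, y is the line along which they close (so a half turn about z gives the same grasp; the last joint's range is limited). The gripper opens to 85 mm and grips with 20 to 120 N. Pads are 22 mm wide; open, the fingers measure 114 mm over their backs; the gripper's body (76 mm by 85 mm) begins 54 mm behind the grasp point. The pads swing forward as they close: fully open they stand 13 mm farther back than shut.
Start: joints at [70.359, 4.979, 10.078, 95.1, 0, 90], TCP at [0.185, 0.518, 0.231] pointing down, gripper open.
Joint ranges: [-179.16, 179.16], [-48.56, 103.87], [-65.8, 70.77], [-126.05, 130.52], [-82.76, 87.17], [-180, 180]. Speed limits (degrees/s): [127.2, 127.2, 147.25, 180, 180, 180].

INTERFACE

Orientations are given as [roll, pitch, yaw] about the fixed x, y, z axes, in that order (R = Rz(yaw) Ry(pitch) Rx(roll)).
In Python, from workcell import bot gives the robot as it stands.
- The arm moves only by the tool arm_command, never from a script. Its argument "series" is a list of rows, each a list of 4 numbers: the shift along the tool's x, y, z in m, then the turn about the tool's z in rad. A call has exactly 5 rows; each row is the pose to reach, as a shift and turn from the pose commanded when the call began, along the tool's axes at that moment; what a row does not reach only later rows make up. A row lasts 1/10 s, in which the tool goes at most 50 mm and 8.59 degrees, less where a joint would pass 70% of its speed; a pose out of reach is approached as far as the arm can. A call with a gripper value outside its range is refused whole. "hand" is the finger opening in m, from 0 to 0.0854, set as the call begins (left out, the last holds). The fingers move at their own pace and stop on an object; "grip_force" is the grip in N (left out, the last holds). Time passes only in rows, so rows that repeat a pose let the fingers close, or fill a call up. It gives the time, the measured TCP pose, the force, the opening and the grip force at its end, in the units of the state.
- bot.get_obs(): the state, without advancing time (a new reading comes with each control period).
- bot.camera(name): name is "side" or "top" or "wrist"; returns a dict with "color" (384x512x3 uint8, blue, green, red), "camera_matrix" (3x3 intrinsics, pixels), "dist_coeffs" ([k1, k2, p1, p2, k3] as OpenCV has them; the pictures are not rectified), "xyz" and "orientation" of the camera in the world; the wrist camera has in their place "T_tool_cam" (4x4, takes a point from camera to tool coordinates, whose origin is the TCP and whose axes are the flange's). Camera axes: x right, y up, looking along -z (the intrinsics and any distortion apply to the point x, -y, -z); pixel columns grow to the right and rows downward; lengths in m; the calibration is good to about 2 mm. A picture is of the moment at which its call begins: read the wrist's pose just before it. There is no depth.
- bot.job_done(): hands the job in; it is judged then, once.
Trained networks look in the newest picture that a camera, given by its name, has taken for a name from the list of things; names that differ only in an ending like _2 or _b are one class to them, and where a whole thing is asked for, a point or a joint stands for the part that bears it (a point fixed in the world has none). Each returns a list of dicts, best first, with "confidence" (0 to 1); they miss things now and then, are a little off and sometimes report something else, mostly with a low value. They report only what shows in the picture. A call takes as long as a camera call. They do not tell look-alikes from the thing itself.
- bot.find_in(camera, target): "location" ([column, row] in pixels, amid what is visible of it).
- bot.mark_of(camera, target): "location" ([column, row] in pixels: a listed point, or the origin of a listed thing).
The state is a dict: "time": time; "q": joint angles; "qd": joint speeds; "joint_efforts": joint torques, N m; "ee_pos": TCP position; "tcp_rot": TCP orientation; "wrist_force": force on the tool from outside, world axes, zero at the start; "torque": the same for the moment, N m; "opening": finger opening in m; "grasp_force": force on a finger pad.
Only numpy, scipy, OpenCV 4.12 (cv2) and the standard library are available. Lean on these libraries where they do the work, as an engineer would, in place of code of your own. Each camera call takes 0.05 s, during which the arm holds its last target. There are 200 camera calls.

TASK

The small square jar stands in its wooden holder with a tin of solder paste stacked on its green lid. Lift the tin off and set it down upright on the blue mat without dropping it, let go of it, then unscrew the jar's tight lid (anticlockwise seen from above) and stop turning once its threads come free, well before it would run into the next thread, leaving the jar seated in the holder, and lift the lid clear. Finish while still holding the lid level, just above the jar's mouth (a few centimetres), and leave the other things on the bench alone.

Things in the scene. Friction and masses are not known exactly. Their poses are not given: they have to be found in the camera images.
- tin_center (a point): centre (half-way up) of the loose red and gold round tin, 42 mm in diameter, 50 mm tall, about 80 g, z along its axis. It starts upright on the lid, in a 3 mm deep round recess with 2 mm of play; its underside is 25 mm below this point.
- tin: the same tin; origin at the centre of its underside.
- lid_center (a point): centre (half-way up) of the round ribbed green lid screwed on the jar: 54 mm in diameter, 23 mm tall, about 50 g, z up its axis. Its top has a 3 mm raised rim, in which the tin stands. Nothing of the jar stands out beyond the lid, so fingertips may reach 15 mm below its lower edge. A sprung disc pushes it up with about 10 N while closed; turning it takes up to about 0.5 N m.
- lid: the same lid; origin at the centre of its lower edge. It starts with its x axis 0 to 0.08 rad from the jar's and is free at 0.96 rad (55 deg) anticlockwise; the next thread blocks at 1.78 rad. The jar may turn along by 0.1 rad first, so about 1.25 rad at the gripper suits. It need not rise as it turns; pulled up while engaged, it lifts the jar.
- lid_mark (a point): small white dot on the lid's side, 27 mm from its axis along the lid's x axis, half-way up.
- jar: loose square amber glass jar, body 40x40x46 mm, round neck of 39 mm above, about 0.4 kg; origin at the centre of its underside, z up. It stands in the holder's pocket, which stops it turning but not lifting. Lid closed: the lid's lower edge is 52 mm, the lid's centre 63.5 mm and the tin's underside 72 mm above the jar's origin.
- jar_mouth (a point): centre of the jar's mouth, 64 mm above its underside; z up. With the lid closed, the lid's centre is 0.5 mm below this point.
- holder: jar holder, screwed to the bench: 110x110x6 mm metal plate with four wooden cheeks 28 mm high (tops at 34 mm) and 61.5 mm over all, round a square pocket of 41.5 mm; origin at the centre of its underside. The pocket's floor is 6 mm up.
- mat: blue silicone mat, 140x140 mm, 4 mm thick with a lip 2 mm higher round its edge, fixed on the bench; origin at the centre of its underside, x and y along its edges.
- heatsink: finned aluminium heat sink, 26x60x30 mm, standing near the front of the bench; origin at the centre of its underside
- driver: red screwdriver, 168 mm long, lying at the front of the bench; origin under its middle
- cassette: cream compact cassette, 64x100x12 mm, lying behind the work; origin at the centre of its underside
- cutters: side cutters with red handles, 145x50x11 mm, lying behind the work; origin under the middle
Things that resemble listed ones, but are neither listed nor needed, are in the scene too. What is meant by the tin is not pink, and is the larger of those in its own colour.

How it is judged (in metres and radians):
On the way, in this order (a step that is already met when the one before it is completed fails the run):
1. the tin stands upright on the blue mat, let go (x of tin_center in the frame of mat between -0.06 and 0.06 m and y of tin_center in the frame of mat between -0.06 and 0.06 m and z of tin_center in the frame of mat between 0.024 and 0.034 m and angle between tin_center's own z axis and vertical below 0.15 rad and contact force between the fingers and tin below 0.1 N and linear speed of tin below 0.03 m/s), for 0.3 s.
2. the lid is turned at least 0.85 rad on the jar, with the jar still seated in the holder (angle between the x axis of lid and the x axis of jar, either way round above 0.85 rad and z of jar in the frame of holder below 0.011 m and angle between jar's own z axis and vertical below 0.12 rad), for 0.1 s.
At the end, for the whole second after the job is handed in: Lid held (over 1 N), still, level to 0.25 rad, off the jar, its centre 10-75 mm above the mouth point and within 30 mm sideways; jar seated (up < 5 mm, tilt < 0.12 rad); tin upright (0.15 rad), released, within 60 mm of the mat's centre along each edge (all of step 1 and z of jar in the frame of holder below 0.011 m and angle between jar's own z axis and vertical below 0.12 rad and z of lid_center in the frame of jar_mouth between 0.01 and 0.075 m and horizontal distance between lid_center and jar_mouth below 0.03 m and angle between lid_center's own z axis and vertical below 0.25 rad and contact force between the fingers and lid above 1 N and contact force between lid and jar below 0.05 N and linear speed of lid below 0.03 m/s); the arm keeps its last pose, push and grip.
It fails at once if the lid is turned on towards the next thread (the white dot passes about 1.68 rad from the jar's x axis) before it is lifted (x of lid_mark in the frame of jar below -0.003 m and z of lid_center in the frame of jar_mouth below 0.008 m).
It fails at once if the jar is pulled out of its holder (raised more than 10 mm) (z of jar in the frame of holder above 0.016 m).
It fails at once if the tin is dropped (falls faster than 0.5 m/s out of the fingers) or knocked over ((linear speed of tin above 0.5 m/s and contact force between the fingers and tin below 0.1 N) or angle between tin_center's own z axis and vertical above 0.6 rad).
It fails at once if the heat sink, screwdriver, cassette or cutters are moved by more than 25 mm (distance of any of heatsink, driver, cassette, cutters from where it was at the start of the episode above 0.025 m).
It also fails if it takes over 48 s, if anything falls off the work surface, if the arm or the gripper's body presses on something with over 40 N, if the wrist force passes 120 N, or if a joint passes its speed limit or range.

## Working session

There is one attempt and no reset: what is moved stays moved. The work goes in short steps, Python scripts to look and compute and a tool call to move; the robot and the scene stay as the last step left them, time stands still between calls to the robot, and variables do not carry over. Pictures are saved under pics/ and viewed, at most 10 in all, crops included, and the job is handed in when it is done.

Besides the shell and the picture viewer there is one more tool, called as a command line: name --pt "numbers of a row" for each row, then --argument value for the rest. arm_command: Moves the arm, as the interface text tells. Its arguments: {"type":"object","properties":{"series":{"type":"array"},"hand":{"type":"number"},"grip_force":{"type":"number"}},"required":["series"]}

```bash
mkdir -p pics
cat > h.py <<'E'
import numpy as np, cv2
from scipy.spatial.transform import Rotation as R
from workcell import bot
def tool():
    o=bot.get_obs(); T=np.eye(4); T[:3,:3]=R.from_euler('xyz',o['tcp_rot'],degrees=True).as_matrix(); T[:3,3]=o['ee_pos']; return T
def shot(name):
    T=tool(); c=bot.camera(name)
    if 'T_tool_cam' in c: W=T@np.array(c['T_tool_cam'])
    else:
        W=np.eye(4); q=c['orientation']; 
        W[:3,:3]=R.from_euler('xyz',q,degrees=True).as_matrix() if np.size(q)==3 else (np.array(q) if np.size(q)==9 else R.from_quat(q).as_matrix()); W[:3,3]=c['xyz']
    c['W']=W; return c
def ray(c,px):
    u=cv2.undistortPoints(np.array([[px]],float),np.array(c['camera_matrix']),np.array(c['dist_coeffs']))[0,0]
    d=c['W'][:3,:3]@np.array([u[0],-u[1],-1]); return c['W'][:3,3],d/np.linalg.norm(d)
def atz(c,px,z):
    o,d=ray(c,px); return o+d*(z-o[2])/d[2]
def tri(rs):
    A=sum(np.eye(3)-np.outer(d,d) for o,d in rs); b=sum((np.eye(3)-np.outer(d,d))@o for o,d in rs); return np.linalg.solve(A,b)
E
python3 - <<'E'
from h import *
np.set_printoptions(precision=3,suppress=True)
o=bot.get_obs(); print(o)
ims=[]
for n in('top','side'):
    c=shot(n); ims.append(c['color']); print(n,c['xyz'],c['orientation']); cv2.imwrite(f'pics/{n}.png',c['color'])
    for t in('tin_center','lid_center','lid_mark','jar_mouth','jar','holder','mat'):
        for d in bot.mark_of(n,t)[:3]: print(n,t,np.round(d['location'],1),round(d['confidence'],2))
cv2.imwrite('pics/both.png',np.vstack(ims)[:, :])
E
```

```text
{'time': 0.0, 'q': array([70.36 ,  5.011, 10.032, 95.1  , -0.   , 90.002]), 'qd': array([-0.029, -0.016, -0.033, -0.058,  0.038,  0.049]), 'joint_efforts': array([  0.   , -52.04 ,  46.48 ,   0.016,   0.   ,  -0.   ]), 'ee_pos': array([0.185, 0.518, 0.231]), 'tcp_rot': array([-179.921,    0.   ,  160.358]), 'wrist_force': array([-0.255,  0.147,  0.761]), 'torque': array([-0.059, -0.021,  0.018]), 'grasp_force': 0.0, 'opening': 0.08538423468501674}
top [ 0.411 -0.177  1.058] [  7.931   1.333 -91.402]
top tin_center [264.8 168.3] 0.73
top tin_center [314.7 185.6] 0.68
top tin_center [264.4 207.2] 0.6
top lid_center [316.  182.4] 0.57
top lid_mark [317.1 171.9] 0.68
top holder [310.3 191.7] 0.8
top mat [204.  186.9] 0.6
side [ 0.57  -1.037  0.436] [67.956  1.213  1.786]
side tin_center [264.6 202.9] 0.88
side tin_center [294.  219.1] 0.82
side tin_center [249.7 213.7] 0.82
side lid_center [267.7 222.3] 0.67
side lid_mark [281.6 216.3] 0.59
side lid_mark [265.4 251.2] 0.52
side jar_mouth [267.6 220.5] 0.49
side jar [271.2 247.1] 0.75
side jar [269.4 219.5] 0.33
side holder [268.1 252. ] 0.69
side holder [343.6 198.9] 0.23
side mat [276.1 200. ] 0.69
side mat [265.2 250.9] 0.16
```

View pics/top.png

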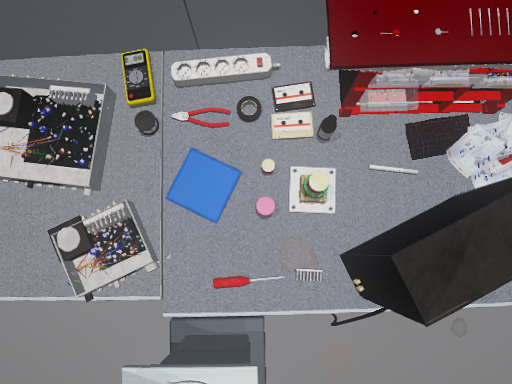

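View pics/side.png

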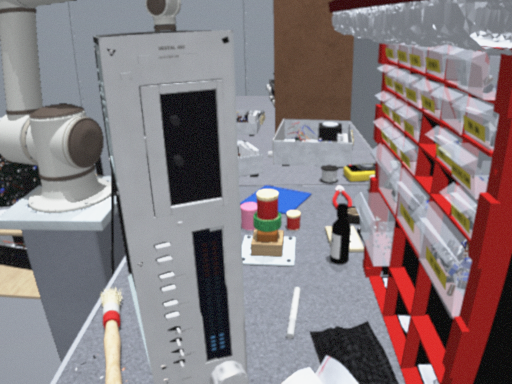

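Run:
```python
from h import *
np.set_printoptions(precision=3,suppress=True)
a=shot('top'); b=shot('side')
im=np.hstack([cv2.resize(a['color'][130:250,180:360],None,fx=2.2,fy=2.2,interpolation=2),cv2.resize(b['color'][160:280,210:390],None,fx=2.2,fy=2.2,interpolation=2)])
cv2.imwrite('pics/crop.png',im)
for t,p,q in(('tin',(314.7,185.6),(264.6,202.9)),('lid',(316,182.4),(267.7,222.3)),('mark',(317.1,171.9),(281.6,216.3)),('holder',(310.3,191.7),(268.1,252)),('mat',(204,186.9),(276.1,200))):
    print(t,tri([ray(a,p),ray(b,q)]),'top z0',atz(a,p,0))
for p in((264.8,168.3),(264.4,207.2)): print(atz(a,p,.03))
```

```text
tin [ 0.551 -0.295  0.104] top z0 [ 0.566 -0.308  0.   ]
lid [ 0.56  -0.304  0.067] top z0 [ 0.574 -0.312  0.   ]
mark [ 0.585 -0.305  0.08 ] top z0 [ 0.599 -0.316  0.   ]
holder [ 0.555 -0.298 -0.005] top z0 [ 0.551 -0.297  0.   ]
mat [ 0.573 -0.042 -0.002] top z0 [ 0.57  -0.042  0.   ]
[ 0.606 -0.19   0.03 ]
[ 0.514 -0.186  0.03 ]
```

View pics/crop.png

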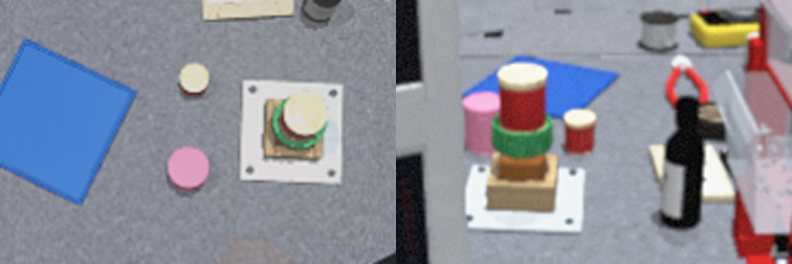

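```bash
cat >> h.py <<'E'
def go(p,yaw=None):
    T=tool(); d=T[:3,:3].T@(np.array(p)-T[:3,3]); y=np.degrees(np.arctan2(T[1,0],T[0,0]))
    t=0 if yaw is None else -np.radians((yaw-y+180)%360-180)
    print('tcp',T[:3,3].round(4),'yaw',y.round(2),'shift',d.round(4),'turn',round(t,3))
E
python3 - <<'E'
from h import *
go([.48,-.27,.26],62)
go([.3,.3,.28],62)
c=bot.camera('wrist'); print(np.array(c['T_tool_cam']).round(3),np.array(c['camera_matrix']).round(0))
E
```

```text
tcp [0.1849 0.518  0.2313] yaw 160.36 shift [-0.5428 -0.6429 -0.0287] turn 1.717
tcp [0.1849 0.518  0.2313] yaw 160.36 shift [-0.1817 -0.1666 -0.0487] turn 1.717
[[-0.     0.946  0.324  0.083]
 [ 1.     0.    -0.     0.   ]
 [-0.     0.324 -0.946 -0.142]
 [ 0.     0.     0.     1.   ]] [[299.   0. 256.]
 [  0. 299. 194.]
 [  0.   0.   1.]]
```

Candidates for the tin are the stacked red/gold one (top 317,183; side 266,203), a small red/gold one (top 268,166; side 294,219) and a pink one (top 265,206; side 250,214). The crop confirms the larger red one standing on the green lid, so I'm moving to it.

arm_command --pt "-0.2 -0.17 -0.04 0.8" --pt "-0.2 -0.17 -0.04 0.8" --pt "-0.2 -0.17 -0.04 0.8" --pt "-0.2 -0.17 -0.04 0.8" --pt "-0.2 -0.17 -0.04 0.8" --hand 0.0854 --grip_force 40

```text
time: 1.45
ee_pos: [0.3089, 0.3022, 0.2694]
tcp_rot: [180.0, -0.0, 117.1]
wrist_force: [0.7, 0.6, -0.0]
opening: 0.085
grasp_force: 0.0
```

Run:
```python
from h import *
go([.555,-.3,.23],50)
```

```text
tcp [0.3089 0.3022 0.2694] yaw 117.07 shift [-0.6483 -0.0549  0.0393] turn 1.171
```

arm_command --pt "-0.25 -0.02 0 0.65" --pt "-0.25 -0.02 0 0.65" --pt "-0.25 -0.02 0 0.65" --pt "-0.25 -0.02 0 0.65" --pt "-0.25 -0.02 0 0.65"

```text
time: 1.95
ee_pos: [0.4057, 0.0715, 0.2693]
tcp_rot: [179.9, -0.0, 79.8]
wrist_force: [1.7, 1.4, -0.6]
opening: 0.0853
grasp_force: 0.0
```

Run:
```python
from h import *
go([.555,-.3,.24],50)
```

```text
tcp [0.4057 0.0715 0.2693] yaw 79.83 shift [-0.3393  0.2125  0.0294] turn 0.521
```

arm_command --pt "-0.34 0.212 0.029 0.52" --pt "-0.34 0.212 0.029 0.52" --pt "-0.34 0.212 0.029 0.52" --pt "-0.34 0.212 0.029 0.52" --pt "-0.34 0.212 0.029 0.52"

```text
time: 2.45
ee_pos: [0.4995, -0.1598, 0.2509]
tcp_rot: [180.0, -0.0, 50.2]
wrist_force: [0.8, 1.0, 0.5]
opening: 0.0851
grasp_force: 0.0
```

Run:
```python
from h import *
go([.555,-.3,.24],50); print(bot.get_obs()['q'])
```

```text
tcp [ 0.4995 -0.1598  0.2509] yaw 50.18 shift [-0.0721  0.1324  0.011 ] turn 0.003
[-1.77429302e+01  1.88604607e+00  9.03289936e+00  9.71053035e+01
  4.72963765e-03  1.12075472e+02]
```

arm_command --pt "-0.072 0.132 0.011 0" --pt "-0.072 0.132 0.011 0" --pt "-0.072 0.132 0.011 0" --pt "-0.072 0.132 0.011 0" --pt "-0.072 0.132 0.011 0"

```text
time: 2.95
ee_pos: [0.5547, -0.2982, 0.2383]
tcp_rot: [-179.9, 0.0, 50.3]
wrist_force: [-0.2, 0.2, 0.0]
opening: 0.0858
grasp_force: 0.0
```

Run:
```python
from h import *
np.set_printoptions(precision=4,suppress=True)
c=shot('wrist'); cv2.imwrite('pics/w1.png',c['color'])
for t,z in(('tin_center',.103),('lid_center',.0695),('lid_mark',.0695),('jar',.006),('holder',0),('mat',0)):
    for d in bot.mark_of('wrist',t)[:3]: print(t,np.round(d['location'],1),round(d['confidence'],2),atz(c,d['location'],z))
go([.555,-.3,.24],50)
```

```text
tin_center [240.   65.5] 0.97 [ 0.6123 -0.2079  0.103 ]
tin_center [258.7 183.7] 0.78 [ 0.5565 -0.3008  0.103 ]
lid_center [260.9 161.7] 0.47 [ 0.5676 -0.2915  0.0695]
lid_mark [279.8 156.3] 0.67 [ 0.5866 -0.2998  0.0695]
holder [260.3 161.6] 0.88 [ 0.5578 -0.3037  0.    ]
mat [ 70.2 169.3] 0.2 [ 0.3546 -0.1471  0.    ]
tcp [ 0.5548 -0.2963  0.241 ] yaw 50.42 shift [-0.0027  0.0025  0.001 ] turn 0.007
```

View pics/w1.png

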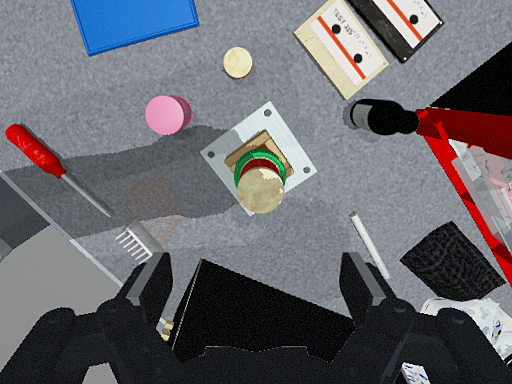

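Run:
```python
from h import *
np.set_printoptions(precision=4,suppress=True)
c=shot('wrist')
print(atz(c,(260.5,189.5),.128)); a=atz(c,(200,154),.006);b=atz(c,(317,170),.006); d=atz(c,(269,101),.006); print((a+b)/2,a,b,d,np.linalg.norm(a-b),np.degrees(np.arctan2(*(b-d)[1::-1])))
im=c['color'].copy(); e=im[150:225,225:300]; hsv=cv2.cvtColor(e,cv2.COLOR_BGR2HSV)
m=cv2.inRange(hsv,(15,50,110),(35,160,255)); n,l,s,ce=cv2.connectedComponentsWithStats(m); k=1+s[1:,4].argmax(); print(s[k],ce[k]+[225,150])
p=[225+s[k,0]+s[k,2]/2,150+s[k,1]+s[k,3]/2]; print(p,atz(c,p,.128),hsv[40,36])
go([.555,-.3,.24],50)
```

```text
[ 0.5591 -0.299   0.128 ]
[ 0.5577 -0.301   0.006 ] [ 0.5061 -0.2447  0.006 ] [ 0.6092 -0.3574  0.006 ] [ 0.615  -0.2502  0.006 ] 0.1527291478538317 -93.11740050830564
[  13   18   46   45 1491] [260.381  191.6566]
[np.float64(261.0), np.float64(190.5)] [ 0.5588 -0.3001  0.128 ] [ 24  65 184]
tcp [ 0.5548 -0.2964  0.2408] yaw 50.41 shift [-0.0026  0.0024  0.0008] turn 0.007
```

Run:
```python
from h import *
go([.558,-.3,.088],50.4)
```

```text
tcp [ 0.5548 -0.2964  0.2408] yaw 50.41 shift [-0.0007  0.0045  0.1528] turn 0.0
```

arm_command --pt "-0.001 0.0045 0.03 0" --pt "-0.001 0.0045 0.06 0" --pt "-0.001 0.0045 0.1 0" --pt "-0.001 0.0045 0.135 0" --pt "-0.001 0.0045 0.153 0"

```text
time: 3.85
ee_pos: [0.5563, -0.2998, 0.0837]
tcp_rot: [-179.8, 0.0, 50.4]
wrist_force: [-0.5, 0.1, -0.8]
opening: 0.0855
grasp_force: 0.0
```

arm_command --pt "0 0 0 0" --pt "0 0 0 0" --pt "0 0 0 0" --pt "0 0 0 0" --pt "0 0 0 0" --hand 0.03 --grip_force 30

```text
time: 4.35
ee_pos: [0.5583, -0.3011, 0.0887]
tcp_rot: [179.9, -0.0, 50.4]
wrist_force: [-0.6, 0.3, 5.4]
opening: 0.0412
grasp_force: 29.9
```

arm_command --pt "0 0 -0.01 0" --pt "0 0 -0.025 0" --pt "0 0 -0.05 0" --pt "0 0 -0.08 0" --pt "0 0 -0.1 0" --grip_force 30

```text
time: 4.85
ee_pos: [0.5579, -0.3011, 0.1904]
tcp_rot: [179.8, -0.0, 50.3]
wrist_force: [0.8, -0.1, -1.3]
opening: 0.0413
grasp_force: 30.5
```

Run:
```python
from h import *
np.set_printoptions(precision=4,suppress=True)
a=shot('top'); im=a['color']
hsv=cv2.cvtColor(im,cv2.COLOR_BGR2HSV); m=cv2.inRange(hsv,(105,150,80),(118,255,255)); n,l,s,ce=cv2.connectedComponentsWithStats(m); k=1+s[1:,4].argmax(); print(s[k],ce[k],atz(a,ce[k],.004))
pts=np.argwhere(l==k)[:,::-1].astype(np.float32); r=cv2.minAreaRect(pts); print(r)
w=shot('wrist'); print([ (np.round(d['location']),d['confidence']) for d in bot.mark_of('wrist','tin_center')[:3]])
cv2.imwrite('pics/w2.png',w['color'])
for d in bot.mark_of('wrist','lid_mark')[:3]: print(d,atz(w,d['location'],.0695))
for d in bot.mark_of('wrist','lid_center')[:3]: print(d,atz(w,d['location'],.0695))
o=bot.get_obs(); print(o['grasp_force'],o['opening'])
go([.57,-.045,.18],100)
```

```text
[ 166  148   76   75 3239] [203.2927 184.762 ] [ 0.5748 -0.041   0.004 ]
((203.30001831054688, 184.39999389648438), (56.34891128540039, 57.6905517578125), 26.56505012512207)
[(array([253., 268.]), 0.93), (array([228.,  60.]), 0.93), (array([151., 119.]), 0.6)]
{'location': [279.6, 168.9], 'confidence': 0.91} [ 0.5873 -0.3032  0.0695]
{'location': [254.8, 189.3], 'confidence': 0.96} [ 0.5573 -0.3038  0.0695]
30.5428309366107 0.04132182492496488
tcp [ 0.5575 -0.3008  0.1863] yaw 50.35 shift [ 0.2049 -0.1536  0.0064] turn -0.867
```

View pics/w2.png

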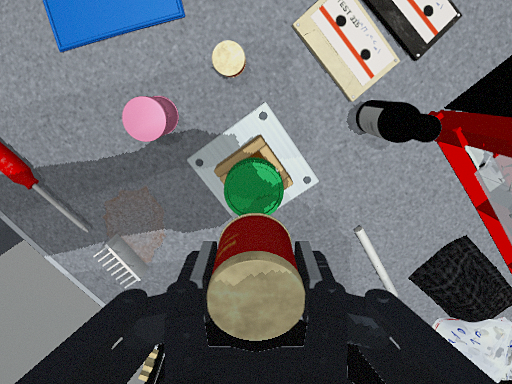

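arm_command --pt "0.025 -0.018 0 0" --pt "0.06 -0.045 0 0" --pt "0.1 -0.075 0 0" --pt "0.14 -0.105 0 0" --pt "0.18 -0.135 0 0"

```text
time: 5.6
ee_pos: [0.5677, -0.0743, 0.1855]
tcp_rot: [-179.9, 0.1, 50.3]
wrist_force: [1.5, -0.9, -1.3]
opening: 0.0412
grasp_force: 30.6
```

Run:
```python
from h import *
go([.573,-.042,.06],50.3)
go([.573,-.042,.015],50.3)
```

```text
tcp [ 0.5677 -0.0743  0.1855] yaw 50.32 shift [ 0.0284 -0.0164  0.1255] turn 0.0
tcp [ 0.5677 -0.0743  0.1855] yaw 50.32 shift [ 0.0284 -0.0163  0.1705] turn 0.0
```

arm_command --pt "0.015 -0.01 0.02 0" --pt "0.024 -0.015 0.05 0" --pt "0.026 -0.016 0.09 0" --pt "0.026 -0.016 0.12 0" --pt "0.026 -0.016 0.14 0"

```text
time: 6.1
ee_pos: [0.5707, -0.0454, 0.0428]
tcp_rot: [-179.8, 0.2, 50.4]
wrist_force: [-0.0, 0.2, -0.9]
opening: 0.0414
grasp_force: 30.6
```

Run:
```python
from h import *
go([.573,-.042,.014],50.3)
```

```text
tcp [ 0.5707 -0.0454  0.0428] yaw 50.38 shift [ 0.0042 -0.0003  0.0288] turn 0.001
```

arm_command --pt "0 0 0.008 0" --pt "0 0 0.014 0" --pt "0 0 0.019 0" --pt "0 0 0.023 0" --pt "0 0 0.026 0"

```text
time: 6.6
ee_pos: [0.5732, -0.046, 0.0213]
tcp_rot: [180.0, -0.0, 50.3]
wrist_force: [0.2, 0.4, -0.5]
opening: 0.0413
grasp_force: 30.6
```

arm_command --pt "0 0 0.001 0" --pt "0 0 0.002 0" --pt "0 0 0.003 0" --pt "0 0 0.003 0" --pt "0 0 0.003 0"

```text
time: 7.1
ee_pos: [0.5729, -0.0459, 0.018]
tcp_rot: [180.0, -0.0, 50.4]
wrist_force: [0.3, -0.5, -0.7]
opening: 0.0411
grasp_force: 30.6
```

arm_command --pt "0 0 0.001 0" --pt "0 0 0.002 0" --pt "0 0 0.003 0" --pt "0 0 0.004 0" --pt "0 0 0.004 0"

```text
time: 7.6
ee_pos: [0.5728, -0.0458, 0.0146]
tcp_rot: [180.0, -0.0, 50.4]
wrist_force: [-3.1, 0.3, 4.9]
opening: 0.0411
grasp_force: 30.9
```

Contact is felt at the expected height, so I'm releasing.

arm_command --pt "0 0 0 0" --pt "0 0 0 0" --pt "0 0 0 0" --pt "0 0 0 0" --pt "0 0 0 0" --hand 0.0854

```text
time: 8.1
ee_pos: [0.5728, -0.0459, 0.0138]
tcp_rot: [-180.0, 0.0, 50.3]
wrist_force: [0.1, -0.1, -0.5]
opening: 0.0857
grasp_force: 0.0
```

arm_command --pt "0 0 -0.02 0" --pt "0 0 -0.06 0" --pt "0 0 -0.1 0" --pt "0 0 -0.14 0" --pt "0 0 -0.17 0"

```text
time: 8.6
ee_pos: [0.5731, -0.0459, 0.1868]
tcp_rot: [179.9, -0.1, 50.4]
wrist_force: [1.0, 0.0, -0.7]
opening: 0.0855
grasp_force: 0.0
```

Run:
```python
from h import *
w=shot('wrist'); a=shot('top'); b=shot('side')
cv2.imwrite('pics/p1.png',np.vstack([np.hstack([cv2.resize(w['color'],(400,300)),cv2.resize(b['color'][130:280,190:390],(400,300))])]))
for n,c in(('wrist',w),('top',a)):
    for d in bot.mark_of(n,'tin_center')[:4]: print(n,np.round(d['location']),d['confidence'],atz(c,d['location'],.029).round(4))
go([.5575,-.302,.19],50)
```

```text
wrist [293. 292.] 0.95 [ 0.5163 -0.1866  0.029 ]
wrist [365. 249.] 0.79 [ 0.6159 -0.1924  0.029 ]
wrist [255. 177.] 0.66 [ 0.5728 -0.0461  0.029 ]
top [268. 168.] 0.74 [ 0.6065 -0.1969  0.029 ]
top [264. 207.] 0.7 [ 0.5145 -0.1841  0.029 ]
top [203. 186.] 0.55 [ 0.5677 -0.0442  0.029 ]
top [315. 168.] 0.48 [ 0.6041 -0.3082  0.029 ]
tcp [ 0.5727 -0.0459  0.1831] yaw 50.35 shift [-0.2069  0.1517 -0.0069] turn 0.006
```

View pics/p1.png

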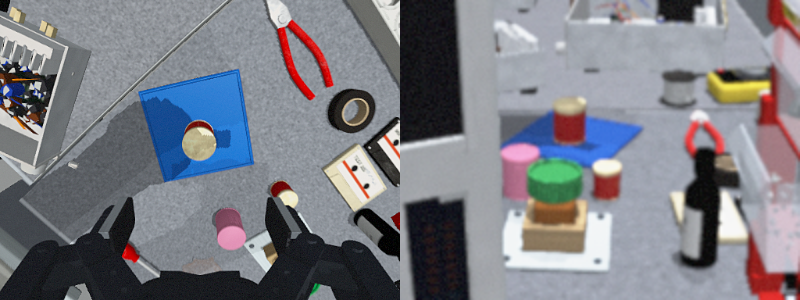

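arm_command --pt "-0.035 0.025 0 0" --pt "-0.075 0.055 0 0" --pt "-0.115 0.085 0 0" --pt "-0.155 0.114 0 0" --pt "-0.19 0.139 0 0"

```text
time: 9.35
ee_pos: [0.5575, -0.2829, 0.1819]
tcp_rot: [-179.9, 0.0, 50.3]
wrist_force: [0.4, -0.4, 0.1]
opening: 0.0852
grasp_force: 0.0
```

Run:
```python
from h import *
w=shot('wrist')
for t in('lid_center','lid_mark'):
    for d in bot.mark_of('wrist',t)[:2]: print(t,np.round(d['location']),d['confidence'],atz(w,d['location'],.0695).round(4))
hsv=cv2.cvtColor(w['color'],cv2.COLOR_BGR2HSV); m=cv2.inRange(hsv,(60,120,40),(85,255,255)); n,l,s,ce=cv2.connectedComponentsWithStats(m); k=1+s[1:,4].argmax(); print(s[k],ce[k],atz(w,ce[k],.079).round(4))
go([.5575,-.3015,.046],50)
```

```text
lid_center [269. 203.] 0.93 [ 0.5595 -0.3002  0.0695]
lid_mark [295. 187.] 0.63 [ 0.5866 -0.3034  0.0695]
[ 241  178   59   62 2854] [269.95374912 208.43763139] [ 0.5586 -0.3018  0.079 ]
tcp [ 0.5574 -0.283   0.1815] yaw 50.14 shift [-0.014   0.0124  0.1354] turn 0.002
```

arm_command --pt "-0.0135 0.0125 0.02 0" --pt "-0.0135 0.0125 0.05 0" --pt "-0.0135 0.0125 0.085 0" --pt "-0.0135 0.0125 0.115 0" --pt "-0.0135 0.0125 0.135 0"

```text
time: 10.0
ee_pos: [0.5584, -0.2971, 0.0451]
tcp_rot: [-179.7, 0.0, 50.4]
wrist_force: [1.5, 0.9, -0.5]
opening: 0.0855
grasp_force: 0.0
```

arm_command --pt "0 0 0 0" --pt "0 0 0 0" --pt "0 0 0 0" --pt "0 0 0 0" --pt "0 0 0 0" --hand 0.045 --grip_force 40

```text
time: 10.5
ee_pos: [0.5601, -0.2992, 0.0499]
tcp_rot: [179.9, -0.0, 50.4]
wrist_force: [-1.0, 1.6, 0.5]
opening: 0.0525
grasp_force: 43.3
```

arm_command --pt "0 0 0 0" --pt "0 0 0 0" --pt "0 0 0 0" --pt "0 0 0 0" --pt "0 0 0 0" --grip_force 100

```text
time: 11.0
ee_pos: [0.5601, -0.2992, 0.0499]
tcp_rot: [179.9, -0.0, 50.4]
wrist_force: [-0.4, 4.4, 5.9]
opening: 0.052
grasp_force: 103.3
```

Run:
```python
from h import *
go([.5582,-.301,.05],50)
print(bot.get_obs()['torque'].round(2))
```

```text
tcp [ 0.5601 -0.2992  0.0499] yaw 50.36 shift [-0.0026 -0.0003 -0.0001] turn 0.006
[0.79 0.2  0.01]
```

arm_command --pt "0 -0.0003 0 -0.12" --pt "0 -0.0006 0 -0.24" --pt "-0.0002 -0.0009 0 -0.36" --pt "-0.0003 -0.0012 0 -0.48" --pt "-0.0005 -0.0015 0 -0.6"

```text
time: 11.5
ee_pos: [0.5585, -0.2985, 0.0502]
tcp_rot: [179.9, -0.0, 85.0]
wrist_force: [-2.4, 5.1, 8.0]
opening: 0.0523
grasp_force: 103.5
```

Run:
```python
from h import *
go([.5582,-.301,.05],50.36+72)
print(bot.get_obs()['torque'].round(2))
b=shot('side')
for t in('jar','lid_mark','lid_center'):
    for d in bot.mark_of('side',t)[:2]: print(t,np.round(d['location'],1),d['confidence'])
```

```text
tcp [ 0.5585 -0.2985  0.0502] yaw 85.01 shift [-0.0025 -0.0001  0.0002] turn -0.652
[ 1.06  0.49 -0.16]
jar [269.5 249.3] 0.61
lid_mark [278.9 217.1] 0.91
lid_center [268.8 222.3] 0.91
```

arm_command --pt "-0.0001 -0.0003 0 -0.12" --pt "-0.0002 -0.0006 0 -0.24" --pt "-0.0004 -0.001 0 -0.36" --pt "-0.0005 -0.0013 0 -0.5" --pt "-0.0006 -0.0015 0 -0.64"

```text
time: 12.2
ee_pos: [0.5562, -0.2986, 0.0499]
tcp_rot: [180.0, -0.0, 121.7]
wrist_force: [-6.0, 6.2, 8.2]
opening: 0.0517
grasp_force: 103.6
```

Run:
```python
from h import *
w=shot('wrist'); b=shot('side')
cv2.imwrite('pics/t1.png',np.hstack([cv2.resize(w['color'],(400,300)),cv2.resize(b['color'][170:270,210:343],(400,300),interpolation=2)]))
for n,c in(('wrist',w),('side',b)):
  for t in('lid_mark','lid_center'):
    for d in bot.mark_of(n,t)[:2]: print(n,t,np.round(d['location'],1),d['confidence'],atz(c,d['location'],.0695).round(4))
go([.558,-.301,.05]); print(bot.get_obs()['torque'].round(2))
```

```text
wrist lid_mark [304.8 253.8] 0.79 [ 0.5701 -0.2765  0.0695]
wrist lid_center [258.1 279.1] 0.77 [ 0.5588 -0.2998  0.0695]
side lid_mark [272.5 211.8] 0.84 [ 0.567  -0.2629  0.0695]
side lid_center [270.8 221.7] 0.66 [ 0.5637 -0.3079  0.0695]
side lid_center [344.  242.3] 0.55 [ 0.6933 -0.391   0.0695]
tcp [ 0.5564 -0.2991  0.0501] yaw 121.4 shift [-0.0025  0.0004  0.0001] turn 0
[0.87 0.97 0.01]
```

View pics/t1.png

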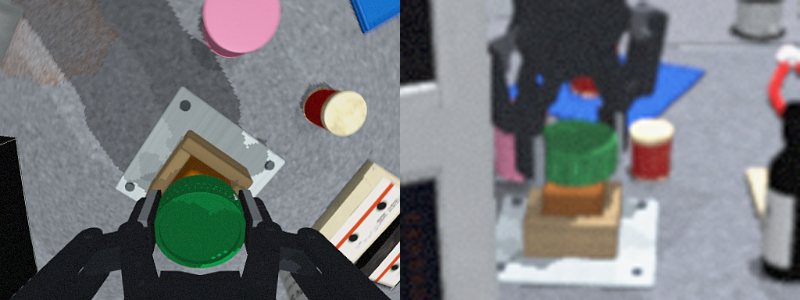

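arm_command --pt "0 0 -0.001 0" --pt "0 0 -0.002 0" --pt "0 0 -0.003 0" --pt "0 0 -0.004 0" --pt "0 0 -0.004 0"

```text
time: 13.0
ee_pos: [0.5564, -0.2991, 0.0528]
tcp_rot: [-180.0, -0.0, 121.4]
wrist_force: [-2.1, 2.3, 1.9]
opening: 0.0521
grasp_force: 103.8
```

Run:
```python
from h import *
o=bot.get_obs(); print(o['wrist_force'].round(2),o['torque'].round(2),o['ee_pos'])
```

```text
[-2.08  2.29  1.86] [0.47 0.57 0.02] [ 0.55641039 -0.29914762  0.05276466]
```

arm_command --pt "0 0 -0.001 0" --pt "0 0 -0.002 0" --pt "0 0 -0.003 0" --pt "0 0 -0.004 0" --pt "0 0 -0.004 0"

```text
time: 13.5
ee_pos: [0.5565, -0.2992, 0.0568]
tcp_rot: [-180.0, -0.0, 121.4]
wrist_force: [-3.3, 0.9, -0.8]
opening: 0.0519
grasp_force: 104.4
```

Run:
```python
from h import *
o=bot.get_obs(); print(o['wrist_force'].round(2),o['torque'].round(2),o['ee_pos'])
b=shot('side')
for d in bot.mark_of('side','lid_center')[:1]+bot.mark_of('side','jar')[:1]: print(d)
```

```text
[-3.26  0.86 -0.8 ] [ 0.21  0.55 -0.  ] [ 0.55648012 -0.29917927  0.05683419]
{'location': [267.7, 217.5], 'confidence': 0.65}
{'location': [271.3, 247.7], 'confidence': 0.74}
```

Only the lid's weight is on the wrist, so the jar is staying put. I'll lift further.

arm_command --pt "0 0 -0.004 0" --pt "0 0 -0.01 0" --pt "0 0 -0.018 0" --pt "0 0 -0.026 0" --pt "0 0 -0.033 0"

```text
time: 14.15
ee_pos: [0.557, -0.2993, 0.0913]
tcp_rot: [180.0, 0.1, 121.4]
wrist_force: [-0.4, 0.7, -0.9]
opening: 0.052
grasp_force: 104.4
```

arm_command --pt "0 0 0 0" --pt "0 0 0 0" --pt "0 0 0 0" --pt "0 0 0 0" --pt "0 0 0 0"

```text
time: 14.65
ee_pos: [0.5565, -0.299, 0.0895]
tcp_rot: [-180.0, -0.0, 121.4]
wrist_force: [0.3, -0.4, -1.0]
opening: 0.0517
grasp_force: 104.4
```

Run:
```python
from h import *
o=bot.get_obs(); print(o['wrist_force'].round(2),o['ee_pos'],o['grasp_force'])
b=shot('side'); a=shot('top'); w=shot('wrist')
cv2.imwrite('pics/f.png',np.hstack([cv2.resize(w['color'],(400,300)),cv2.resize(b['color'][160:260,210:343],(400,300),interpolation=2)]))
```

```text
[ 0.29 -0.44 -0.99] [ 0.55646022 -0.29904343  0.089528  ] 104.38789968929086
```

View pics/f.png

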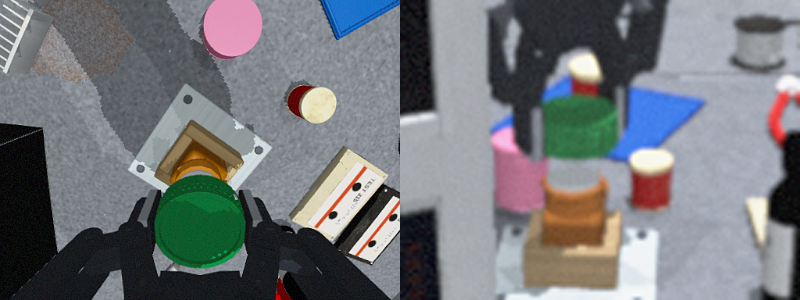

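Run:
```python
from workcell import bot
print(bot.job_done())
```

```text
the job is handed in; nothing more can be done
None
```

I handed the job in at about 15 s of the 48 s allowed: the tin stands upright and released on the blue mat, the lid is unscrewed and held level about 4 cm above the mouth of the seated jar; the judging result wasn't shown.

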